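Shake the dust extractor's filter clean

TASK

The filter of the dust extractor on the bench is clogged and wants shaking clean. First shut the suction gate in its pipe by turning the red lever a quarter turn from along the pipe to square across it, right up to its stop; only then turn the green-winged selector dial on the extractor's lid clockwise from off, past the run and auto clicks, to the third position at the orange mark. That position springs back when let go, so keep hold of the dial there and finish while still holding it - the program ends without letting go; leave the other things lying about where they are.

Things in the scene. Friction and masses are not known exactly. Their poses are not given: they have to be found in the camera images.
- line: the fixed dust line on the bench: grey box-shaped extractor (lid 250 mm high), aluminium pipe 50 mm across, axis 100 mm high, green disc sander 285 mm high. Origin: on the bench under the pipe; y runs along the pipe to the sander, x away from the robot. In this frame the extractor fills x -0.12 to 0.18, y -0.50 to -0.10; the sander x -0.14 to 0.23, y 0.39 to 0.61
- gate_lever (a joint): turn of the suction gate's red lever about a vertical axis: 0 = open stop, lever along the pipe towards the sander (line's +y); 1.571 = closed stop, lever square across the pipe towards the robot (line's -x). Grows anticlockwise seen from above. Even friction of 0.12 N m; stays where it is left. Starts near open
- gate_pivot (a point): point on the lever's vertical turning axis, 162 mm above the bench, at mid-height of the red grip. The gate is a dark sleeve round the pipe, 88 mm long and 80 mm across its flanges, topped by a steel plate 92 mm across whose face lies 16 mm below this point. Its place along the pipe varies
- lever_grip (a point): centre of the lever's red grip, a bar 14 mm wide, 56 mm long, 24 mm high (150 to 174 mm above the bench), 74 mm out from gate_pivot; its y axis points outwards along the lever. Below the grip is free air down to the pipe (top 125 mm above the bench)
- dial (a joint): turn of the selector dial about its vertical axis, growing clockwise seen from above: 0 = off, 0.44 = first click (run), 0.87 = second click (auto), 1.31 = third position at the orange mark (counts above 1.2), hard stop 1.36. Stays at off, run and auto with a few hundredths of play; from the third a spring returns it to auto. Clicks take up to 0.16 N m, holding third 0.13 N m
- selector: the dial; its green grip wing is an upright bar 44 mm long, 12 mm thick, 26 mm high. Origin on the dial's axis at the wing's underside, 260 mm above the bench, level with the top of the black skirt (45 mm across) that turns with it, 10 mm above the lid. x runs along the wing to the white-striped pointer end (off: far left; orange mark: far right). A low handle lies 0.14 m behind
- sanding_block: cork sanding block 110 x 67 x 30 mm with brown abrasive underside, lying on the bench in front of the pipe; origin under its centre
- tape_measure: yellow tape measure 66 x 36 x 62 mm standing on the bench in front of the pipe; origin under its centre
- glue_bottle: yellow glue bottle with orange cap, 60 mm across, 165 mm tall, standing behind the pipe; origin under its centre
- spray_can: spray can with blue band, 66 mm across, 190 mm tall, standing behind the pipe; origin under its centre
- disc_stack: brown stack of sanding discs, 125 mm across and 12 mm thick, lying on the extractor's lid away from the dial; origin under its centre
- offcut: flat pale wood offcut 60 x 110 x 19 mm lying on the sander's work rest; origin under its centre
Things that resemble listed ones, but are neither listed nor needed, are in the scene too. What is shaped like the part that bears gate_lever but purple is not meant.

How it is judged (in metres and radians):
On the way, in this order (a step that is already met when the one before it is completed fails the run):
1. the gate lever is turned to its closed stop (value of joint gate_lever above 1.48 rad), for 0.2 s.
2. with the gate shut, the dial is turned to the third position and held there by the fingers (value of joint gate_lever above 1.48 rad and value of joint dial above 1.2 rad and contact force between the fingers and selector above 0.5 N), for 0.5 s.
At the end, for the whole second after the job is handed in: The gate lever stands at its closed stop (over 1.48 of 1.571 rad), and the dial stands still in the third position (over 1.2 rad), held there by the fingers touching its wing, through the last second (all of step 2 and velocity of joint dial between -0.3 and 0.3 rad/s); the arm keeps its last pose, push and grip.
It fails at once if the dial is turned away from off (over 0.3 rad) while the gate is not shut (1.45 rad) (value of joint dial above 0.3 rad and value of joint gate_lever below 1.45 rad).
It fails at once if one of the other things is shifted more than 30 mm (distance of any of sanding_block, tape_measure, glue_bottle, spray_can, disc_stack, offcut from where it was at the start of the episode above 0.03 m).
It also fails if it takes over 54 s, if anything falls off the work surface, if the arm or the gripper's body presses on something with over 40 N, if the wrist force passes 120 N, or if a joint passes its speed limit or range.

ROBOT

A 6-joint arm with a two-finger parallel gripper is mounted at the origin on the work surface. World frame = base frame: x ahead of the robot, y to its left, z up, the work surface at z = 0. Lengths are in mm, angles in rad, forces in N, time in s.
With the tool pointing down it reaches from about 275 to 1000 mm from the base axis. Payload 8.4 kg.
Tool frame: the origin (TCP) lies on the centre line of the jaws, within the pads' length; the fingertips stand 14 mm ahead of it and the grasp point (between the pads) lies 5 mm behind it; z points along the fingers, x is the direction in which the jaws open and shut, and the axes are right-handed (so a half turn about z gives the same grasp; the last joint's range is limited). The gripper opens to 85 mm and grips with 20 to 120 N. Pads are 22 mm wide; open, the fingers measure 114 mm over their backs; the gripper's body (76 mm by 85 mm) begins 54 mm behind the grasp point. The pads swing forward as they close: fully open they stand 13 mm farther back than shut.
Start: joints at [1.259, 0.353, 1.633, -0, 1.155, -0.002], TCP at [190.541, 595.25, 245.281] pointing down, gripper open.
Joint ranges: [-2.63, 2.63], [-0.92, 2.1], [0.06, 2.66], [-1.3, 4.44], [0, 2.69], [-3.02, 3.02]. Speed limits (rad/s): [2.22, 2.22, 2.79, 3.14, 3.14, 3.14].

INTERFACE

Orientations are given as a unit quaternion [w, x, y, z].
In Python, from station import get_state, capture, camera_info, sign_off gives the robot as it stands.
- The arm moves only by the shell command python3 -m jog 'ROWS'. ROWS is text: rows parted by semicolons, each of 7 numbers parted by spaces: the gripper's target within -1 to 1 (shut at 1, half-way at 0, fully open at -1), then the shift along the tool's x, y, z in m, then the turn, a rotation vector about the tool's x, y, z in degrees. A call has 1 to 5 rows; each row is the pose to reach, as a shift and turn from the pose commanded when the call began, along the tool's axes at that moment; what a row does not reach only later rows make up. A row lasts 1/10 s, in which the tool goes at most 50 mm and 8.59 degrees, less where a joint would pass 70% of its speed; a pose out of reach is approached as far as the arm can. A call with a gripper value outside its range is refused whole. The fingers move at their own pace and stop on an object; the grip force is fixed at half the most. Time passes only in rows, so rows that repeat a pose let the fingers close. It gives the time, the measured TCP pose, the force and the opening at its end, in the units of the state.
- get_state(): the state, without advancing time (a new reading comes with each control period).
- capture(name): name is "scene" or "top" or "wrist"; returns (picture, depth): 480x640x3 uint8, red, green, blue; 480x640 float32, mm along the optical axis (not along the pixel's ray), 0 where there is no reading.
- camera_info(name): a dict with "K" (3x3 intrinsics, pixels), "T" (4x4, takes a point from camera to world coordinates); the wrist camera has in their place "T_tool_cam" (4x4, takes a point from camera to tool coordinates, whose origin is the TCP and whose axes are the tool frame's). Camera axes: x right, y down, z forward; pixel columns grow to the right and rows downward; lengths in mm; the calibration is good to about 2 mm. The wrist camera is an equidistant fisheye: a pixel r from the principal point sees the ray r / f radians off the axis. A picture is of the moment at which its call begins: read the wrist's pose just before it. camera_info takes no time and is no camera call.
- sign_off(): hands the job in, once; it reports no verdict.
The state is a dict: "time": time; "joints": joint angles; "joint_vel": joint speeds; "effort": joint torques, N m; "ee_pos": TCP position; "ee_rot": TCP orientation; "contact_force": force on the tool from outside, world axes, zero at the start; "torque": the same for the moment, N m; "grip_width": opening from 0.0 (shut) to 1.0 (fully open).
Only numpy, scipy, OpenCV 4.12 (cv2) and the standard library are available. Lean on these libraries where they do the work, as an engineer would, in place of code of your own. Each camera call takes 0.05 s, during which the arm holds its last target.

## Working session

There is one attempt and no reset: what is moved stays moved. The work goes in short steps, Python scripts to look and compute and a shell command to move; the robot and the scene stay as the last step left them, time stands still between calls to the robot, and variables do not carry over. Pictures are saved under pics/ and viewed, and the job is handed in when it is done.

```bash
mkdir -p pics; ls; python3 - <<'E'
from station import *
import cv2,numpy as np
s=get_state();print(s)
for n in("scene","top","wrist"):
    p,d=capture(n);cv2.imwrite(f"pics/{n}0.png",p[:,:,::-1]);np.save(f"{n}0.npy",d);i=camera_info(n);print(n,{k:np.round(v,3).tolist() if not isinstance(v,str) else v for k,v in i.items()})
E
```

```text
pics
{'time': 0.0, 'joints': array([ 1.25859701e+00,  3.53657871e-01,  1.63413593e+00, -1.11707697e-05,
        1.15522929e+00, -2.39897040e-03]), 'joint_vel': array([ 5.67225161e-05,  9.80334908e-05,  1.40939860e-03, -1.16140738e-03,
        5.58608714e-04, -6.47574848e-06]), 'effort': array([ 2.77770170e-05, -6.05246615e+01, -3.42072952e+01, -2.69939956e-04,
        9.33078438e-03,  1.72272803e-05]), 'ee_pos': array([190.40167841, 594.80043009, 244.55484276]), 'ee_rot': array([ 4.24400511e-04,  8.07732482e-01,  5.89548748e-01, -5.75713388e-04]), 'contact_force': array([ 0.0321842 ,  0.43158219, -0.10438423]), 'torque': array([ 0.04661041,  0.02428215, -0.02472258]), 'grip_width': 1.0006309708966703}
scene {'K': [[495.286, 0.0, 316.855], [0.0, 495.286, 233.963], [0.0, 0.0, 1.0]], 'T': [[-0.901, 0.232, -0.366, 934.321], [0.433, 0.496, -0.753, 981.41], [0.007, -0.837, -0.548, 857.444], [0.0, 0.0, 0.0, 1.0]]}
top {'K': [[479.048, 0.0, 324.979], [0.0, 479.048, 243.71], [0.0, 0.0, 1.0]], 'T': [[0.022, -0.995, 0.093, 346.081], [-0.999, -0.025, -0.025, 83.807], [0.028, -0.092, -0.995, 1475.969], [0.0, 0.0, 0.0, 1.0]]}
wrist {'K': [[371.648, 0.0, 313.109], [0.0, 371.648, 236.177], [0.0, 0.0, 1.0]], 'T_tool_cam': [[1.0, -0.001, -0.001, -0.871], [0.001, 0.945, 0.326, -83.968], [0.001, -0.326, 0.945, -128.441], [0.0, 0.0, 0.0, 1.0]]}
```

View pics/scene0.png

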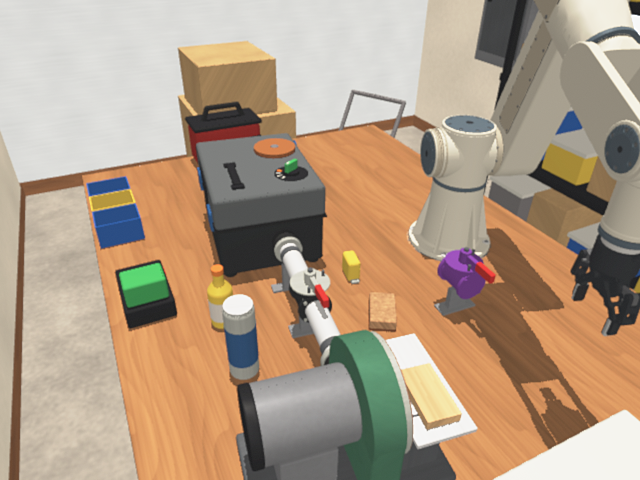

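View pics/top0.png

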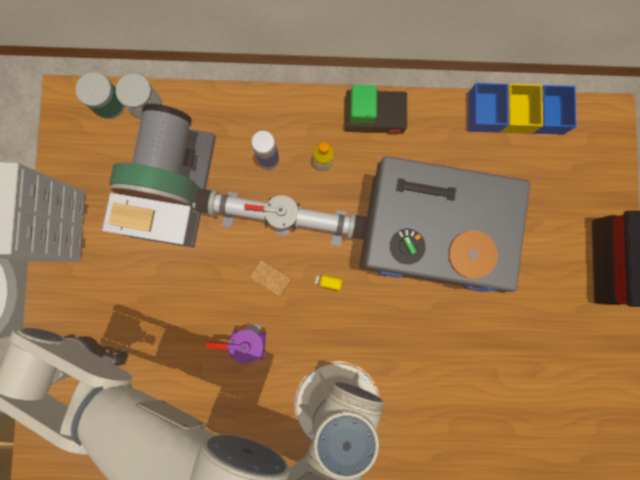

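View pics/wrist0.png

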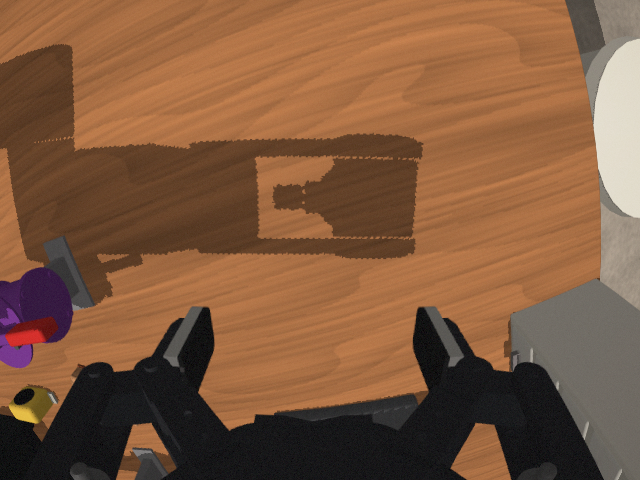

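The top view shows the gate plate at about (280,212) with the red lever pointing left (+y) to (250,208), and the dial at about (408,245). The purple decoy stands at (247,345). Next I measure these.

```bash
cat > h.py <<'E'
from station import *
import cv2,numpy as np
from scipy.spatial.transform import Rotation as R
def ray(n,uv,z,info=None):
    i=camera_info(n) if info is None else info
    K,T=np.array(i["K"]),np.array(i["T"])
    uv=np.atleast_2d(uv).astype(float)
    d=np.c_[(uv-K[[0,1],[2,2]])/K[[0,1],[0,1]],np.ones(len(uv))]@T[:3,:3].T
    return T[:3,3]+d*((z-T[2,3])/d[:,2])[:,None]
def hsv(n,img):return cv2.cvtColor(img,cv2.COLOR_RGB2HSV)
def blobs(m,amin=15):
    k,l,st,c=cv2.connectedComponentsWithStats(m.astype(np.uint8))
    return [(st[j],c[j],np.argwhere(l==j)[:,::-1]) for j in range(1,k) if st[j,4]>=amin]
def red(h):return ((h[...,0]<6)|(h[...,0]>174))&(h[...,1]>170)&(h[...,2]>90)
def green(h):return (h[...,0]>50)&(h[...,0]<85)&(h[...,1]>110)&(h[...,2]>60)
E
python3 - <<'E'
from h import *
for n,z in(("top",(174,286)),("scene",(174,286))):
    p=cv2.imread(f"pics/{n}0.png")[:,:,::-1];h=hsv(n,p);D=np.load(f"{n}0.npy")
    i=camera_info(n);K,T=i["K"],np.array(i["T"])
    for nm,f,zz in(("red",red,z[0]),("green",green,z[1])):
        for st,c,px in blobs(f(h)):
            if st[4]>1500: continue
            w=ray(n,px,zz);r=cv2.minAreaRect(w[:,:2].astype(np.float32))
            dd=D[px[:,1],px[:,0]]; uv=px
            P=np.c_[(uv-[K[0][2],K[1][2]])/K[0][0],np.ones(len(uv))]*dd[:,None]@T[:3,:3].T+T[:3,3]
            print(n,nm,st,c.round(1),w.mean(0).round(1),[np.round(q,1) for q in r],"depthmed",np.median(P,0).round(1))
p=cv2.imread("pics/top0.png")
a=cv2.resize(p[180:300,190:470],None,fx=2.8,fy=2.8,interpolation=cv2.INTER_CUBIC);cv2.imwrite("pics/topz.png",a)
p=cv2.imread("pics/scene0.png")
a=cv2.resize(p[130:350,190:450],None,fx=2.7,fy=2.7,interpolation=cv2.INTER_CUBIC);cv2.imwrite("pics/scz.png",a)
E
```

```text
top red [390 130  10   2  19] [394.7 130.5] [ 790.7 -138.   174. ] [array([ 790.6, -137.3]), array([ 2.9, 25.3]), np.float64(1.8)] depthmed [ 837.4 -159.9   35.1]
top red [245 205  18   5  62] [253.5 207.2] [562.8 248.4 174. ] [array([562.8, 248.4]), array([47.1,  9.6]), np.float64(84.3)] depthmed [563.  247.3 174.4]
top red [620 218   4  38  69] [621.7 235.7] [ 510.  -774.5  174. ] [array([ 507.9, -774.1]), array([103.6,   6.3]), np.float64(0.1)] depthmed [ 514.1 -792.5  147.2]
top red [622 262   3  15  21] [623.  269.5] [ 415.9 -774.9  174. ] [array([ 417.3, -774. ]), array([38.6,  5.6]), np.float64(3.2)] depthmed [ 415.7 -791.7  147.9]
top red [207 343  20   6 105] [216.8 345.3] [188.7 332.4 174. ] [array([188.1, 333.3]), array([13.1, 50.6]), np.float64(1.1)] depthmed [189.3 332.  174.3]
top green [351  85  26  34 833] [363.6 101.8] [825.7 -37.7 286. ] [array([826.4, -37.5]), array([87.2, 64.6]), np.float64(0.7)] depthmed [895.1 -55.7 114.9]
top green [404 239  12  15  64] [410.1 247.2] [ 453.2 -160.2  286. ] [array([ 458. , -158.3]), array([40.5, 13.8]), np.float64(29.7)] depthmed [ 453.5 -161.8  285.1]
scene red [189 124  71  36 710] [222.7 134.5] [ 500.3 -696.5  174. ] [array([ 516. , -641.8]), array([292.4, 256.6]), np.float64(72.6)] depthmed [ 475.5 -794.4  134.9]
scene red [475 262  20  21 220] [484.9 272.2] [201.4 345.2 174. ] [array([200.6, 344.3]), array([72.7, 30.3]), np.float64(83.2)] depthmed [196.2 340.9 169.4]
scene red [315 285  14  22 173] [321.7 295.9] [571.9 261.8 174. ] [array([572.4, 260.6]), array([71.6, 20.2]), np.float64(87.1)] depthmed [570.8 259.4 173.1]
scene green [285 159  12  14 119] [290.8 165.8] [ 471.6 -133.   286. ] [array([ 471.4, -135.6]), array([80.2, 29.5]), np.float64(66.4)] depthmed [ 462.9 -153.5  276.1]
```

View pics/topz.png

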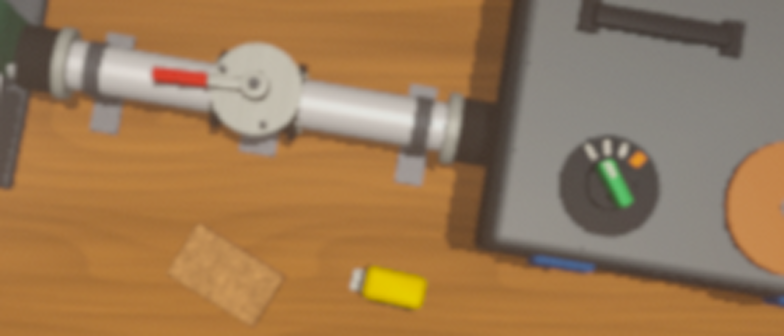

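View pics/scz.png

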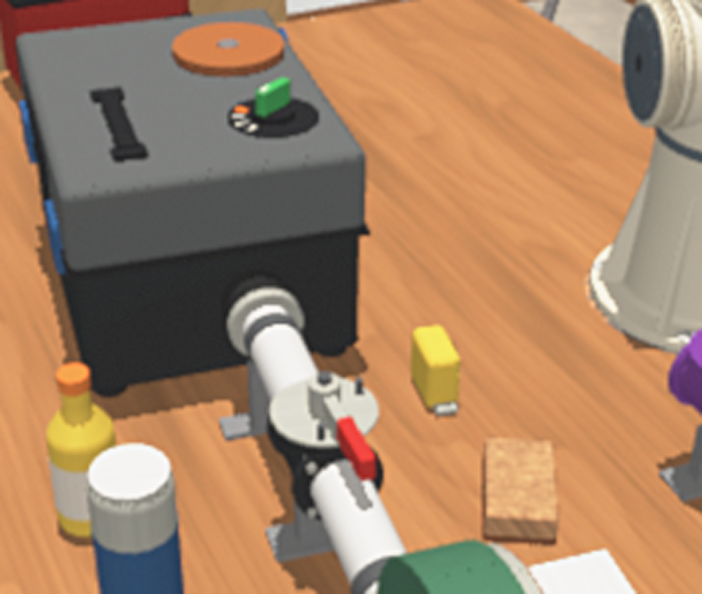

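```bash
python3 - <<'E'
from h import *
D=np.load("top0.npy");p=cv2.imread("pics/top0.png")[:,:,::-1]
z2=lambda a:np.array(a,float)/2.8+[190,180]-0.32
print("plate",ray("top",z2((256,89)),146).round(1))
print("cap",ray("top",z2((254,84)),175).round(1))
print("plate l/r/t/b",ray("top",z2([(210,90),(302,90),(256,42),(256,136)]),146).round(1).tolist())
# pipe: bright edges at z=100 (silhouette) along two columns
g=p.astype(int).sum(2)
for c in (225,235,240,245,305,315,325,332):
    col=D[195:240,c]; P=ray("top",[(c,v) for v in range(195,240)],100)
    i=camera_info("top");K,T=i["K"],np.array(i["T"])
    v=np.arange(195,240);Q=np.c_[(c-K[0][2])/K[0][0]*np.ones(45),(v-K[1][2])/K[1][1],np.ones(45)]*col[:,None]@T[:3,:3].T+T[:3,3]
    m=(Q[:,2]>95)&(Q[:,2]<135)
    print(c,Q[m][:, :].mean(0).round(1),m.sum(),Q[m][:,0].min().round(),Q[m][:,0].max().round(),Q[m][:,2].max().round(1))
print("dialdisc",ray("top",z2((609,185)),250).round(1))
print("wing ends top",ray("top",z2([(603,164),(628,205)]),286).round(1).tolist())
print("marks",ray("top",z2([(590,152),(607,147),(623,150),(638,158)]),250).round(1).tolist())
print("extr edge left",ray("top",[(381,157),(361,269),(528,180)],250).round(1).tolist())
# heights grid over sander area top
i=camera_info("top");K,T=i["K"],np.array(i["T"])
v,u=np.mgrid[0:480,0:640];Q=(np.stack([(u-K[0][2])/K[0][0],(v-K[1][2])/K[1][1],np.ones(u.shape)],-1)*D[...,None])@T[:3,:3].T+T[:3,3]
m=(Q[...,2]>135)&(Q[...,0]>300)&(Q[...,1]>150)&(D>0)&(Q[...,2]<400)
im=np.zeros((480,640),np.uint8);im[m]=1
for st,c,px in blobs(im,30):
    q=Q[px[:,1],px[:,0]];print(st,q.min(0).round(),q.max(0).round())
E
```

```text
plate [[557.4 174.7 146. ]]
cap [[557.7 174.8 175. ]]
plate l/r/t/b [[555.2, 220.5, 146.0], [557.6, 128.7, 146.0], [605.0, 176.1, 146.0], [510.1, 173.2, 146.0]]
225 [578.6 336.4 120.9] 19 556.0 606.0 131.5
235 [575.4 308.2 119.2] 18 553.0 603.0 128.5
240 [572.9 293.9 118.8] 18 551.0 599.0 128.9
245 [571.2 279.8 118. ] 11 550.0 596.0 125.5
305 [545.8 107.9 120.8] 18 524.0 571.0 129.9
315 [542.2  79.2 121. ] 17 521.0 567.0 128.7
325 [537.3  50.5 120.1] 17 516.0 562.0 128.5
332 [534.9  30.5 120.7] 17 513.0 559.0 128.4
dialdisc [[ 460.1 -159.9  250. ]]
wing ends top [[475.5, -147.2, 286.0], [439.2, -169.9, 286.0]]
marks [[490.3, -142.1, 250.0], [495.3, -157.8, 250.0], [492.9, -172.7, 250.0], [485.8, -186.7, 250.0]]
extr edge left [[692.2, -89.5, 250.0], [397.3, -41.3, 250.0], [641.8, -478.7, 250.0]]
[ 102  103   96  141 8842] [459. 413. 136.] [827. 654. 289.]
[251 131  25  28 546] [710. 197. 135.] [773. 261. 198.]
[   0  162   63   98 5378] [409. 775. 135.] [630. 932. 347.]
[207 195   6  11  35] [572. 369. 135.] [601. 384. 143.]
[243 195  48  33 834] [513. 150. 139.] [605. 278. 187.]
```

```bash
cat >> h.py <<'E'
def plan(*wps):
    """wps: (x,y,z,a_deg) world targets, a = world angle of tool x, tool down"""
    s=get_state();q=s["ee_rot"];r=R.from_quat([q[1],q[2],q[3],q[0]])
    x=r.apply([1,0,0]);print("t",round(s["time"],2),"pos",s["ee_pos"].round(1),"a",np.degrees(np.arctan2(x[1],x[0])).round(2),"F",s["contact_force"].round(1),"grip",round(s["grip_width"],3),"q",np.round(s["joints"],2))
    for w in wps:
        d=r.inv().apply(np.array(w[:3])-s["ee_pos"])/1000
        a=np.radians(w[3]);t=R.from_matrix(np.c_[[np.cos(a),np.sin(a),0],[np.sin(a),-np.cos(a),0],[0,0,-1]])
        print(w,"shift",d.round(4),"rotvec",np.degrees((r.inv()*t).as_rotvec()).round(2))
E
python3 -c "
from h import *
plan((190,595,335,72),(280,480,335,82),(350,300,335,82),(602,256,335,82))"
```

```text
t 0.15 pos [190.4 594.9 244.7] a 72.25 F [-0.5  0.   0.5] grip 0.998 q [ 1.26  0.35  1.63  0.    1.16 -0.  ]
(190, 595, 335, 72) shift [-0.0002 -0.0004 -0.0903] rotvec [-0.    0.06  0.25]
(280, 480, 335, 82) shift [-0.0822  0.1203 -0.0902] rotvec [-0.01  0.06 -9.75]
(350, 300, 335, 82) shift [-0.2323  0.2419 -0.09  ] rotvec [-0.01  0.06 -9.75]
(602, 256, 335, 82) shift [-0.1974  0.4953 -0.0901] rotvec [-0.01  0.06 -9.75]
```

```bash
python3 -m jog '1 0 0 -0.045 0 0 0; 1 0 0 -0.09 0 0 0; 1 -0.027 0.04 -0.09 0 0 -5; 1 -0.055 0.08 -0.09 0 0 -9.75; 1 -0.082 0.12 -0.09 0 0 -9.75'; python3 -c "
from h import *
plan((350,300,335,82),(480,270,335,82),(605,257,335,82))"
```

```text
time: 0.65
ee_pos: [280.3, 479.2, 335.3]
ee_rot: [0.0, 0.753, 0.658, 0.0]
contact_force: [0.7, 0.0, -1.0]
grip_width: 0.139
t 0.65 pos [280.3 479.2 335.3] a 82.23 F [ 0.7  0.  -1. ] grip 0.139 q [ 1.04  0.17  1.68 -0.    1.3  -0.4 ]
(350, 300, 335, 82) shift [-0.1682  0.0933  0.0004] rotvec [ 0.01 -0.01  0.23]
(480, 270, 335, 82) shift [-0.1803  0.2261  0.0004] rotvec [ 0.01 -0.01  0.23]
(605, 257, 335, 82) shift [-0.1763  0.3517  0.0004] rotvec [ 0.01 -0.01  0.23]
```

```bash
python3 -m jog '1 -0.042 0.023 0 0 0 0; 1 -0.084 0.047 0 0 0 0; 1 -0.126 0.07 0 0 0 0; 1 -0.165 0.094 0 0 0 0; 1 -0.172 0.142 0 0 0 0';python3 -m jog '1 0 0.05 0 0 0 0; 1 0 0.1 0 0 0 0; 1 0 0.1 0 0 0 0; 1 0 0.1 0 0 0 0'; python3 - <<'E'
from h import *
plan((605,257,335,82),(605,257,200,82),(605,257,161,82))
p,d=capture("wrist");cv2.imwrite("pics/w1.png",p[:,:,::-1])
E
```

```text
time: 1.15
ee_pos: [394.6, 286.9, 335.5]
ee_rot: [-0.0, 0.755, 0.656, -0.001]
contact_force: [1.2, 1.4, 0.4]
grip_width: 0.001
time: 1.55
ee_pos: [496.0, 276.0, 334.4]
ee_rot: [-0.0, 0.755, 0.655, -0.001]
contact_force: [-0.5, 0.0, -0.0]
grip_width: -0.003
t 1.55 pos [496.  276.  334.4] a 81.9 F [-0.5  0.  -0. ] grip -0.003 q [ 0.5   0.19  1.65  0.    1.3  -0.92]
(605, 257, 335, 82) shift [-0.0034  0.1105 -0.0008] rotvec [-0.08  0.05 -0.1 ]
(605, 257, 200, 82) shift [-0.0033  0.1107  0.1342] rotvec [-0.08  0.05 -0.1 ]
(605, 257, 161, 82) shift [-0.0033  0.1108  0.1732] rotvec [-0.08  0.05 -0.1 ]
```

View pics/w1.png

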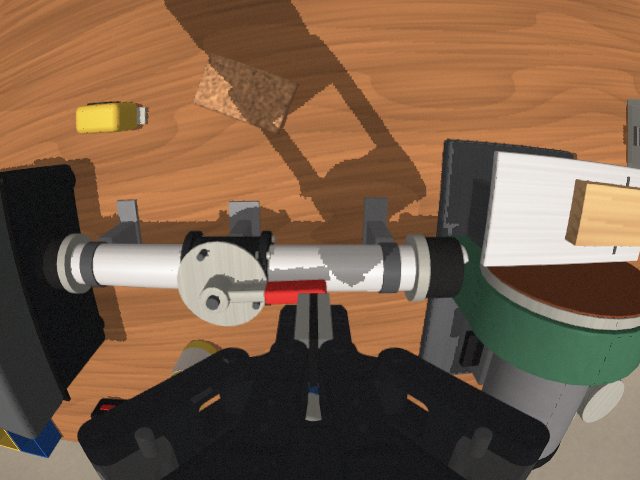

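The wrist view shows the plate at (222,283), the cap at (213,299) and the red grip from (265,293) to (327,288), partly hidden by the fingers. I'll check it against the top view.

```bash
cat >> h.py <<'E'
def wray(uv,z,s=None):
    i=camera_info("wrist");K,T=np.array(i["K"]),np.array(i["T_tool_cam"]);s=s or get_state()
    q=s["ee_rot"];r=R.from_quat([q[1],q[2],q[3],q[0]])
    uv=np.atleast_2d(uv).astype(float);m=(uv-K[:2,2])/K[0,0];th=np.linalg.norm(m,axis=1,keepdims=True)
    d=np.c_[m/np.maximum(th,1e-9)*np.sin(th),np.cos(th)]
    d=r.apply(d@T[:3,:3].T);o=r.apply(T[:3,3])+s["ee_pos"]
    return o+d*((z-o[2])/d[:,2])[:,None]
E
python3 - <<'E'
from h import *
p=cv2.imread("pics/w1.png")[:,:,::-1]
for st,c,px in blobs(red(hsv("w",p)),100):
    print(st,c,cv2.boxPoints(cv2.minAreaRect(px.astype(np.float32))).tolist())
print(wray([(265,283),(265,293),(327,282),(213,297)],174).round(1).tolist(),wray([(222,283)],146).round(1))
E
```

```text
[ 265  280   62   25 1056] [291.16761364 290.36647727] [[264.1448059082031, 282.04071044921875], [325.3868713378906, 279.12445068359375], [326.4479675292969, 301.40728759765625], [265.2059020996094, 304.32354736328125]]
[[546.8, 225.2, 174.0], [556.5, 223.3, 174.0], [553.2, 278.7, 174.0], [554.9, 174.9, 174.0]] [[554.7 177.1 146. ]]
```

```bash
python3 -m jog '1 -0.002 0.05 0 0 0 0; 1 -0.003 0.1 0 0 0 0; 1 -0.003 0.112 0 0 0 0; 1 -0.003 0.112 0.05 0 0 0; 1 -0.003 0.112 0.1 0 0 0'; python3 - <<'E'
from h import *
plan((605,257,161,82))
p,d=capture("scene");cv2.imwrite("pics/s1.png",cv2.resize(p[130:350,190:450,::-1],None,fx=2.7,fy=2.7))
p,d=capture("wrist");cv2.imwrite("pics/w2.png",p[:,:,::-1])
E
```

```text
time: 2.1
ee_pos: [606.0, 259.0, 235.8]
ee_rot: [0.0, 0.755, 0.656, 0.002]
contact_force: [0.3, 0.6, -0.5]
grip_width: -0.001
t 2.1 pos [606.  259.  235.8] a 82.03 F [ 0.3  0.6 -0.5] grip -0.001 q [ 0.4   0.41  1.57  0.    1.16 -1.03]
(605, 257, 161, 82) shift [-0.0022 -0.0009  0.0748] rotvec [ 0.17 -0.12  0.03]
```

View pics/s1.png

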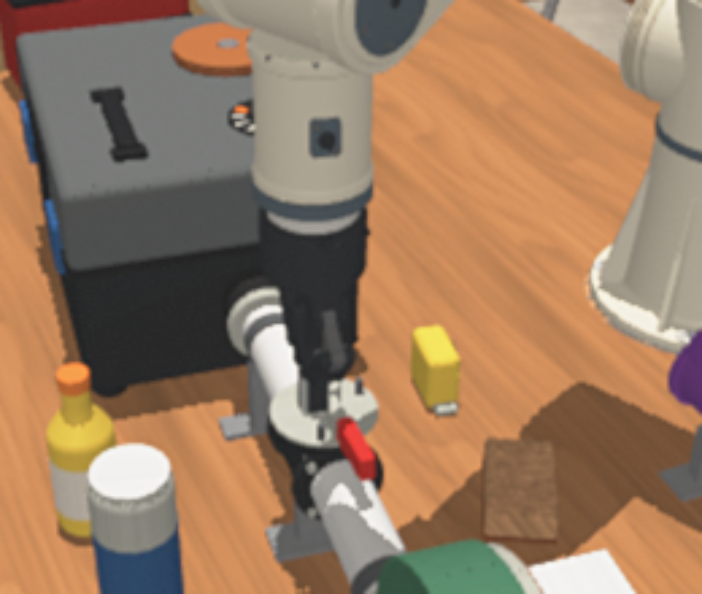

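View pics/w2.png

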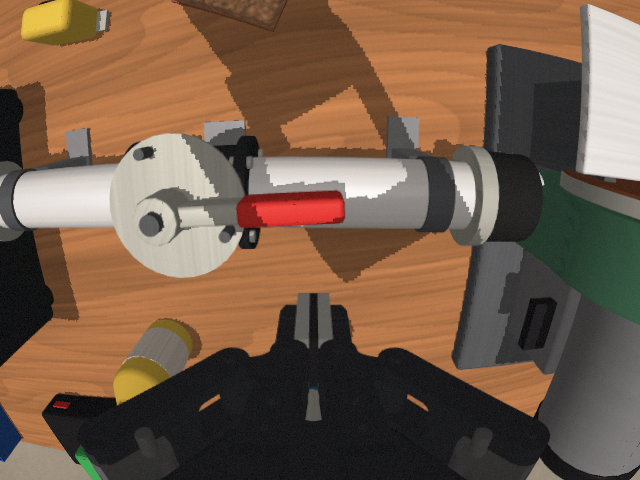

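```bash
python3 -m jog '1 -0.002 0 0.04 0 0 0; 1 -0.002 0 0.073 0 0 0; 1 -0.002 0 0.073 0 0 0'; python3 - <<'E'
from h import *
pv=np.array([556.5,175])
w=[]
for t in(5,15,25,35,45,55,65,75,85,90):
    a=np.radians(81.9+t);f=pv+78*np.array([np.cos(a),np.sin(a)])-18*np.array([-np.sin(a),np.cos(a)])
    w.append((round(f[0],1),round(f[1],1),162,82))
plan(*w)
E
```

```text
time: 2.5
ee_pos: [603.2, 255.9, 160.6]
ee_rot: [-0.001, 0.754, 0.656, -0.003]
contact_force: [-0.6, -0.5, -0.1]
grip_width: -0.002
t 2.5 pos [603.2 255.9 160.6] a 82.05 F [-0.6 -0.5 -0.1] grip -0.002 q [ 0.4   0.49  1.63  0.    1.03 -1.03]
(np.float64(578.7), np.float64(251.9), 162, 82) shift [-0.0074 -0.0237 -0.0012] rotvec [-0.27  0.15  0.05]
(np.float64(565.0), np.float64(254.6), 162, 82) shift [-0.0066 -0.0377 -0.0012] rotvec [-0.27  0.15  0.05]
(np.float64(551.0), np.float64(254.9), 162, 82) shift [-0.0082 -0.0516 -0.0011] rotvec [-0.27  0.15  0.05]
(np.float64(537.3), np.float64(252.7), 162, 82) shift [-0.0123 -0.0648 -0.001 ] rotvec [-0.27  0.15  0.05]
(np.float64(524.1), np.float64(248.2), 162, 82) shift [-0.0186 -0.0773 -0.001 ] rotvec [-0.27  0.15  0.05]
(np.float64(511.8), np.float64(241.4), 162, 82) shift [-0.027  -0.0885 -0.0009] rotvec [-0.27  0.15  0.05]
(np.float64(501.0), np.float64(232.7), 162, 82) shift [-0.0371 -0.098  -0.0008] rotvec [-0.27  0.15  0.05]
(np.float64(491.8), np.float64(222.2), 162, 82) shift [-0.0488 -0.1057 -0.0007] rotvec [-0.27  0.15  0.05]
(np.float64(484.6), np.float64(210.2), 162, 82) shift [-0.0617 -0.1111 -0.0007] rotvec [-0.27  0.15  0.05]
(np.float64(481.8), np.float64(203.8), 162, 82) shift [-0.0684 -0.113  -0.0007] rotvec [-0.27  0.15  0.05]
```

```bash
python3 -m jog '1 -0.007 -0.012 0 0 0 0; 1 -0.007 -0.024 0 0 0 0; 1 -0.007 -0.031 0 0 0 0; 1 -0.007 -0.038 0 0 0 0; 1 -0.008 -0.052 0 0 0 0'; python3 - <<'E'
from h import *
plan()
p,d=capture("wrist");cv2.imwrite("pics/w3.png",p[:,:,::-1])
E
```

```text
time: 3.0
ee_pos: [554.0, 256.0, 163.7]
ee_rot: [0.001, 0.755, 0.656, 0.002]
contact_force: [3.1, -0.3, 0.9]
grip_width: -0.001
t 3.0 pos [554.  256.  163.7] a 82.0 F [ 3.1 -0.3  0.9] grip -0.001 q [ 0.43  0.42  1.74 -0.    0.98 -1.  ]
```

View pics/w3.png

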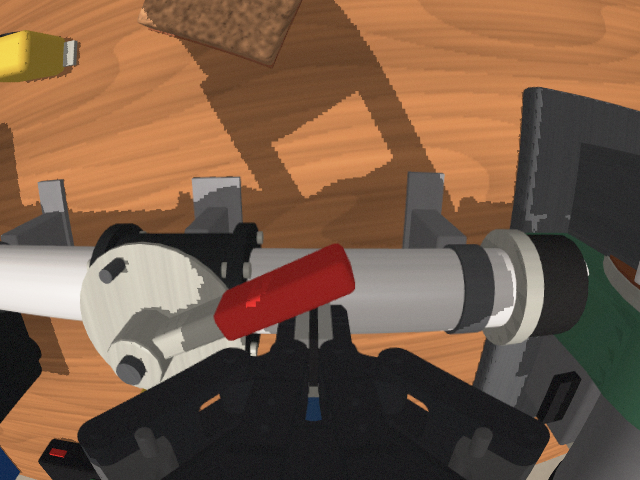

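The lever has swung about 25° and the fingers are pushing on its far side, so I continue along the arc.

```bash
python3 -m jog '1 -0.004 -0.013 0 0 0 0; 1 -0.0105 -0.0255 0 0 0 0; 1 -0.019 -0.037 0 0 0 0; 1 -0.029 -0.046 0 0 0 0; 1 -0.041 -0.054 0 0 0 0'; python3 - <<'E'
from h import *
plan((484.6,210.2,162,82),(481.8,203.8,162,82))
p,d=capture("wrist");cv2.imwrite("pics/w4.png",p[:,:,::-1])
E
```

```text
time: 3.55
ee_pos: [493.0, 222.0, 162.3]
ee_rot: [-0.0, 0.755, 0.656, 0.0]
contact_force: [2.7, 1.8, 0.4]
grip_width: -0.003
t 3.55 pos [493.  222.  162.3] a 82.02 F [2.7 1.8 0.4] grip -0.003 q [ 0.42  0.32  1.89  0.    0.93 -1.01]
(484.6, 210.2, 162, 82) shift [-0.0128 -0.0067  0.0003] rotvec [-0.   -0.02  0.02]
(481.8, 203.8, 162, 82) shift [-0.0196 -0.0086  0.0003] rotvec [-0.   -0.02  0.02]
```

View pics/w4.png

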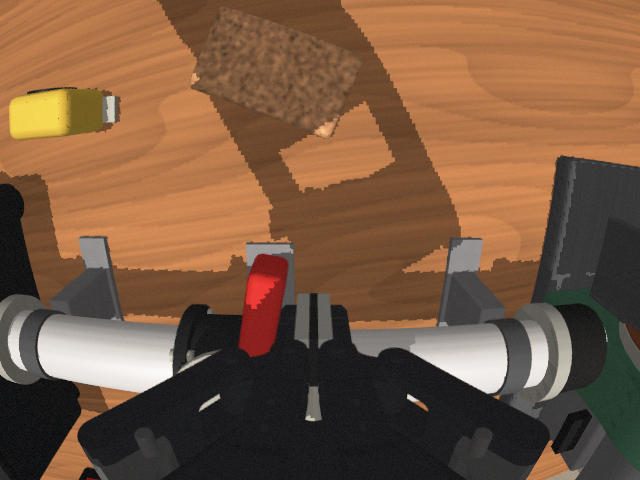

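The lever is nearly across the pipe. I push on in small steps and watch for the stop.

```bash
python3 -m jog '1 -0.0065 -0.004 0 0 0 0; 1 -0.0125 -0.0065 0 0 0 0; 1 -0.0165 -0.0075 0 0 0 0'; python3 -m jog '1 -0.003 0 0 0 0 0'; python3 -m jog '1 -0.002 0 0 0 0 0';python3 -m jog '1 -0.002 0 0 0 0 0'
```

```text
time: 3.9
ee_pos: [484.4, 207.0, 162.4]
ee_rot: [-0.0, 0.755, 0.656, 0.001]
contact_force: [2.9, 18.9, -5.2]
grip_width: 0.001
time: 4.0
ee_pos: [484.5, 206.8, 162.5]
ee_rot: [-0.002, 0.756, 0.655, 0.003]
contact_force: [-0.6, 30.9, -7.0]
grip_width: -0.003
time: 4.1
ee_pos: [484.5, 206.6, 162.6]
ee_rot: [-0.003, 0.756, 0.655, 0.004]
contact_force: [-0.7, 38.0, -8.5]
grip_width: -0.001
time: 4.2
ee_pos: [484.5, 206.3, 162.8]
ee_rot: [-0.004, 0.756, 0.655, 0.005]
contact_force: [-1.4, 47.1, -12.4]
grip_width: -0.002
```

```bash
python3 -m jog '1 0.006 0 0 0 0 0; 1 0.006 0 0 0 0 0; 1 0.006 0 0 0 0 0; 1 0.02 0 0 0 0 0; 1 0.025 0 -0.04 0 0 0';python3 -m jog '1 0 0 -0.05 0 0 0; 1 0 0 -0.1 0 0 0; 1 0 0 -0.15 0 0 0;1 0 0 -0.15 0 0 0'; python3 - <<'E'
from h import *
plan()
p,d=capture("wrist");cv2.imwrite("pics/w5.png",p[:,:,::-1])
p,d=capture("top");cv2.imwrite("pics/t5.png",cv2.resize(p[180:300,190:470,::-1],None,fx=2.8,fy=2.8,interpolation=cv2.INTER_CUBIC))
p,d=capture("scene");cv2.imwrite("pics/s5.png",p[:,:,::-1])
E
```

```text
time: 4.7
ee_pos: [484.0, 224.0, 198.4]
ee_rot: [-0.001, 0.755, 0.656, -0.005]
contact_force: [0.9, 0.1, 0.5]
grip_width: 0.0
time: 5.1
ee_pos: [489.4, 226.0, 359.5]
ee_rot: [0.002, 0.755, 0.656, 0.005]
contact_force: [0.7, 0.7, 0.4]
grip_width: -0.001
t 5.1 pos [489.4 226.  359.5] a 81.99 F [0.7 0.7 0.4] grip -0.001 q [ 0.43  0.12  1.68 -0.    1.33 -1.  ]
```

View pics/w5.png

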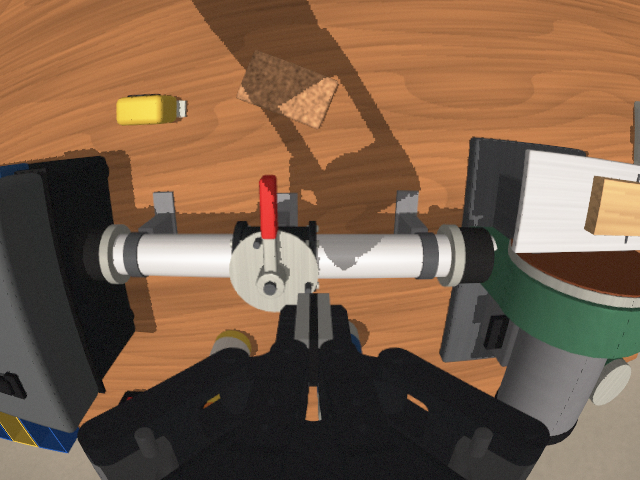

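View pics/t5.png

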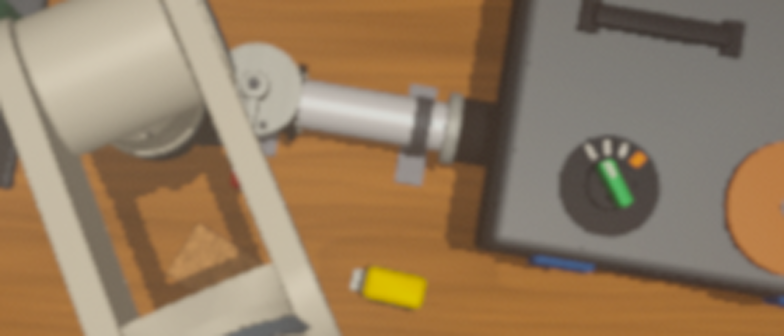

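View pics/s5.png

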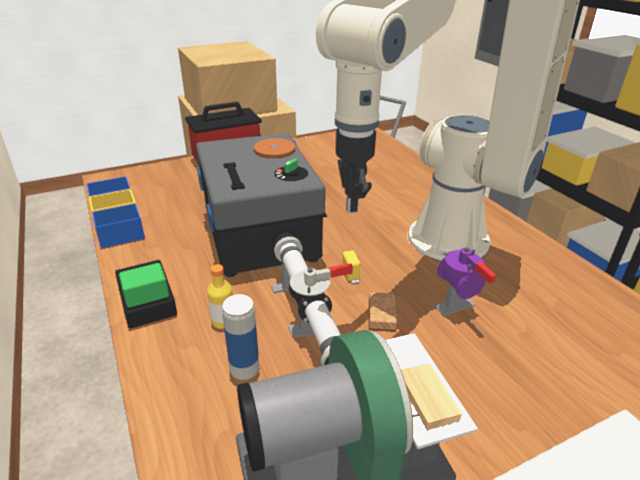

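The wrist view shows the lever square across the pipe, with the grip from (269,178) to (269,240) and the cap at (271,288). I'll check its angle, then plan the move to the dial.

```bash
python3 - <<'E'
from h import *
p=cv2.imread("pics/w5.png")[:,:,::-1]
s=get_state()
for st,c,px in blobs(red(hsv("w",p)),100):
    w=wray(px,174,s);print(st,w.mean(0).round(1),cv2.minAreaRect(w[:,:2].astype(np.float32)))
cap=wray([(271,287)],172,s)[0];g=wray([(268,208)],174,s)[0];d=g-cap
print(cap,g,"lever angle deg",(np.degrees(np.arctan2(d[1],d[0]))%360-81.9).round(1))
# z 380 keep over lid
plan((489,226,400,121),(470,30,400,121),(400,-130,400,121))
E
```

```text
[ 259  175   18   64 1027] [475.6 185.6 174. ] ((476.00152587890625, 185.41761779785156), (14.40727424621582, 55.84831619262695), 81.12714385986328)
[552.07685518 174.24048663 172.        ] [476.72232409 185.57325262 174.        ] lever angle deg 89.5
t 5.25 pos [486.4 224.6 351.7] a 81.99 F [-0.3  0.6 -0.4] grip 0.005 q [ 0.43  0.13  1.69 -0.    1.33 -1.  ]
(489, 226, 400, 121) shift [ 0.0017  0.0023 -0.0483] rotvec [ -0.05   0.04 -39.01]
(470, 30, 400, 121) shift [-0.195   0.0108 -0.0481] rotvec [ -0.05   0.04 -39.01]
(400, -130, 400, 121) shift [-0.3632 -0.0362 -0.048 ] rotvec [ -0.05   0.04 -39.01]
```

```bash
python3 -m jog '-0.3 0 0 -0.048 0 0 -8; -0.3 -0.048 0.003 -0.048 0 0 -16; -0.3 -0.096 0.006 -0.048 0 0 -24; -0.3 -0.144 0.008 -0.048 0 0 -32; -0.3 -0.192 0.01 -0.048 0 0 -39'; python3 - <<'E'
from h import *
plan((400,-130,400,121),(400,-160,400,121))
E
```

```text
time: 5.75
ee_pos: [469.6, 38.1, 398.2]
ee_rot: [-0.001, 0.494, 0.869, -0.001]
contact_force: [0.6, -0.4, 0.2]
grip_width: 0.653
t 5.75 pos [469.6  38.1 398.2] a 120.75 F [ 0.6 -0.4  0.2] grip 0.653 q [ 0.08 -0.01  1.74 -0.    1.42 -2.03]
(400, -130, 400, 121) shift [-0.1089 -0.1458 -0.0015] rotvec [-0.2  -0.08 -0.25]
(400, -160, 400, 121) shift [-0.1346 -0.1611 -0.0014] rotvec [-0.2  -0.08 -0.25]
```

```bash
python3 -m jog '-0.3 -0.04 -0.03 0 0 0 0; -0.3 -0.08 -0.055 0 0 0 0; -0.3 -0.12 -0.08 0 0 0 0; -0.3 -0.16 -0.11 0 0 0 0; -0.3 -0.165 -0.125 0 0 0 0';python3 -m jog '-0.3 0 0 0 0 0 0;-0.3 0 0 0 0 0 0'; python3 - <<'E'
from h import *
plan((460,-160,400,121))
p,d=capture("wrist");cv2.imwrite("pics/w6.png",p[:,:,::-1])
E
```

```text
time: 6.25
ee_pos: [445.5, -169.6, 397.9]
ee_rot: [-0.002, 0.498, 0.867, -0.001]
contact_force: [-0.5, 0.7, 0.2]
grip_width: 0.645
time: 6.45
ee_pos: [446.0, -165.6, 398.8]
ee_rot: [-0.001, 0.497, 0.868, -0.0]
contact_force: [-0.4, -0.2, 0.6]
grip_width: 0.648
t 6.45 pos [ 446.  -165.6  398.8] a 120.34 F [-0.4 -0.2  0.6] grip 0.648 q [-0.36 -0.    1.73  0.    1.42 -2.46]
(460, -160, 400, 121) shift [-0.0022  0.0149 -0.0012] rotvec [-0.09 -0.14 -0.66]
```

View pics/w6.png

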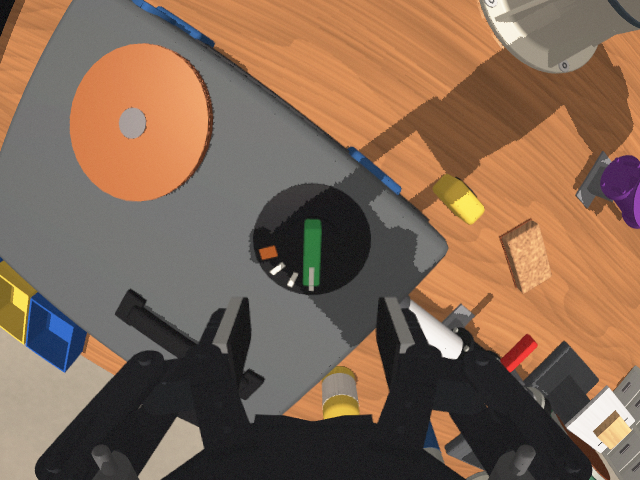

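The wing runs from (312,220) to (311,290), nearly upright between the jaws. The orange mark is at (268,252). I'll measure it.

```bash
python3 - <<'E'
from h import *
p=cv2.imread("pics/w6.png")[:,:,::-1];s=get_state();h=hsv("w",p)
m=(h[...,0]>45)&(h[...,0]<90)&(h[...,1]>60)&(h[...,2]>40);m[:200]=0;m[310:]=0;m[:,:290]=0;m[:,335:]=0
for st,c,px in blobs(m,30):
    print(st,c.round(1))
    for z in(286,):
        w=wray(px,z,s);print(w.mean(0).round(1),cv2.minAreaRect(w[:,:2].astype(np.float32)))
e=wray([(312.5,220),(311.5,289)],286,s);dd=e[1]-e[0];print(e.round(1),e.mean(0).round(1),np.linalg.norm(dd),np.degrees(np.arctan2(dd[1],dd[0])))
print("disc",wray([(312,239)],250,s).round(1), "orange",wray([(268,252)],250,s).round(1))
a=cv2.resize(p[170:310,240:390,::-1],None,fx=4,fy=4,interpolation=cv2.INTER_CUBIC);cv2.imwrite("pics/w6z.png",a)
E
```

```text
[ 302  218   20   69 1123] [311.7 249.9]
[ 454.9 -162.2  286. ] ((456.8304748535156, -161.0739288330078), (51.23733139038086, 12.857047080993652), 28.54871940612793)
[[ 435.6 -172.9  286. ]
 [ 481.1 -147.1  286. ]] [ 458.3 -160.   286. ] 52.24970076093682 29.509879740893656
disc [[ 458.5 -160.   250. ]] orange [[ 486. -185.  250.]]
```

View pics/w6z.png

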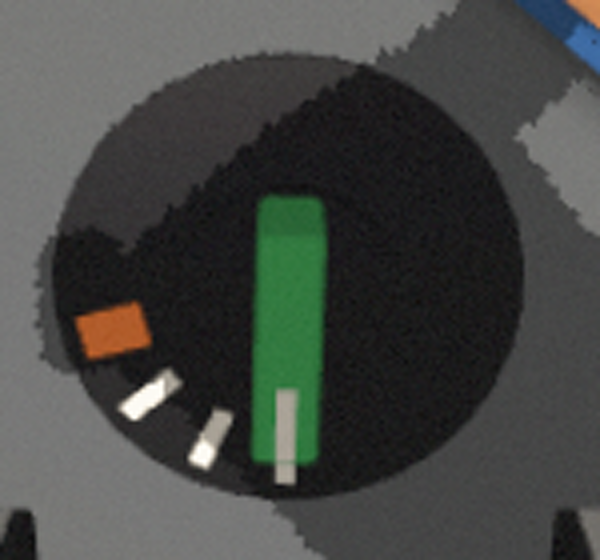

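```bash
python3 - <<'E'
from h import *
plan((459.5,-159.5,400,119.5),(459.5,-159.5,300,119.5))
E
```

```text
t 6.5 pos [ 446.4 -165.2  399.2] a 120.41 F [1.3 0.1 0.1] grip 0.653 q [-0.36 -0.    1.73  0.    1.42 -2.46]
(459.5, -159.5, 400, 119.5) shift [-0.0017  0.0142 -0.0009] rotvec [-0.06 -0.1   0.91]
(459.5, -159.5, 300, 119.5) shift [-0.0019  0.0143  0.0991] rotvec [-0.06 -0.1   0.91]
```

```bash
python3 -m jog '-0.3 -0.002 0.014 0 0 0 0.9; -0.3 -0.002 0.014 0.04 0 0 0.9; -0.3 -0.002 0.014 0.08 0 0 0.9; -0.3 -0.002 0.014 0.1 0 0 0.9; -0.3 -0.002 0.014 0.1 0 0 0.9'; python3 - <<'E'
from h import *
plan((459.5,-159.5,277,119.5))
p,d=capture("wrist");cv2.imwrite("pics/w7.png",p[:,:,::-1])
E
```

```text
time: 7.0
ee_pos: [458.1, -158.6, 297.1]
ee_rot: [-0.003, 0.503, 0.864, -0.0]
contact_force: [-0.6, -0.5, -0.3]
grip_width: 0.656
t 7.0 pos [ 458.1 -158.6  297.1] a 119.62 F [-0.6 -0.5 -0.3] grip 0.656 q [-0.34  0.08  1.86  0.    1.2  -2.42]
(459.5, -159.5, 277, 119.5) shift [-0.0016  0.0008  0.0201] rotvec [-0.23 -0.27  0.13]
```

View pics/w7.png

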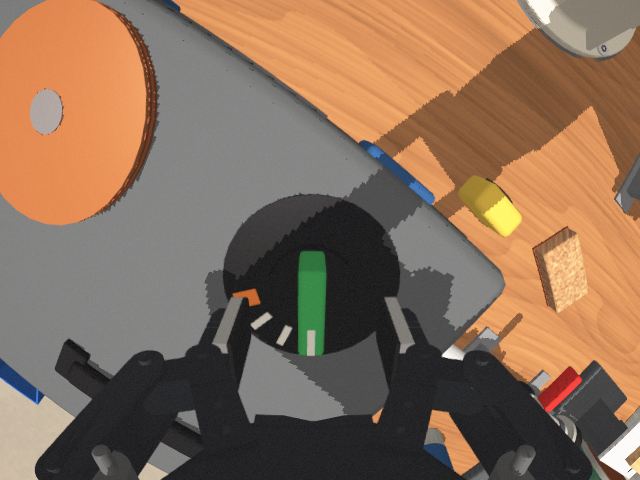

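```bash
python3 -m jog '-0.3 0 0 0.01 0 0 0; -0.3 0 0 0.02 0 0 0; -0.3 0 0 0.02 0 0 0;-0.3 0 0 0.02 0 0 0'; python3 -c "
from h import *
plan((459.5,-159.5,277,119.5))"
```

```text
time: 7.45
ee_pos: [459.6, -160.5, 280.5]
ee_rot: [0.0, 0.504, 0.864, 0.0]
contact_force: [-0.0, 0.3, 0.5]
grip_width: 0.648
t 7.45 pos [ 459.6 -160.5  280.5] a 119.5 F [-0.   0.3  0.5] grip 0.648 q [-0.34  0.1   1.88  0.    1.16 -2.42]
(459.5, -159.5, 277, 119.5) shift [0.001  0.0004 0.0035] rotvec [0. 0. 0.]
```

```bash
python3 -m jog '-0.3 0 0 0.003 0 0 0; 1 0 0 0.003 0 0 0; 1 0 0 0.003 0 0 0; 1 0 0 0.003 0 0 0; 1 0 0 0.003 0 0 0'; python3 -m jog '1 0 0 0 0 0 0; 1 0 0 0 0 0 0; 1 0 0 0 0 0 0'; python3 - <<'E'
from h import *
plan()
print(get_state()["torque"])
p,d=capture("wrist");cv2.imwrite("pics/w8.png",p[:,:,::-1])
E
```

```text
time: 7.95
ee_pos: [458.9, -159.4, 277.7]
ee_rot: [-0.001, 0.504, 0.864, 0.001]
contact_force: [-5.4, 7.3, 8.0]
grip_width: 0.126
time: 8.25
ee_pos: [458.8, -159.4, 277.7]
ee_rot: [-0.001, 0.504, 0.864, 0.001]
contact_force: [-4.3, 6.9, 5.6]
grip_width: 0.127
t 8.25 pos [ 458.8 -159.4  277.7] a 119.49 F [-4.3  6.9  5.6] grip 0.127 q [-0.34  0.1   1.88  0.    1.16 -2.42]
[ 1.0388311   0.71829079 -0.13884814]
```

View pics/w8.png

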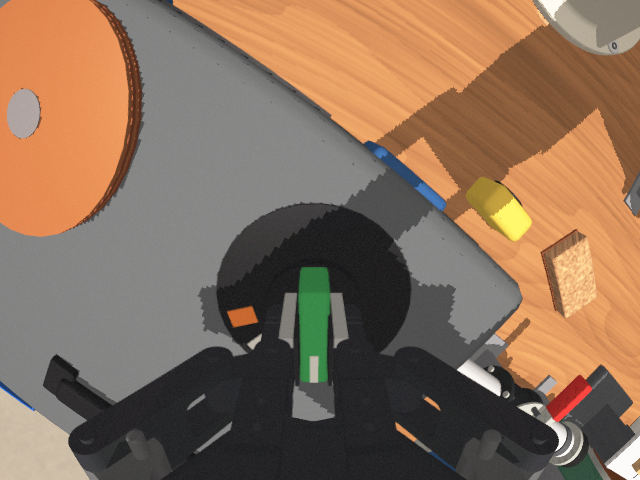

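```bash
python3 -m jog '1 0 0 0 0 0 7; 1 0 0 0 0 0 14; 1 0 0 0 0 0 21; 1 0 0 0 0 0 28; 1 0 0 0 0 0 35'; python3 - <<'E'
from h import *
plan()
print(get_state()["torque"])
p,d=capture("wrist");cv2.imwrite("pics/w9.png",p[:,:,::-1])
E
```

```text
time: 8.8
ee_pos: [458.6, -158.7, 277.7]
ee_rot: [-0.002, 0.742, 0.671, 0.001]
contact_force: [-4.8, 10.6, 8.6]
grip_width: 0.126
t 8.8 pos [ 458.6 -158.7  277.7] a 84.21 F [-4.8 10.6  8.6] grip 0.126 q [-0.34  0.1   1.88  0.    1.16 -1.81]
[1.65119235 0.86244763 0.09776643]
```

View pics/w9.png

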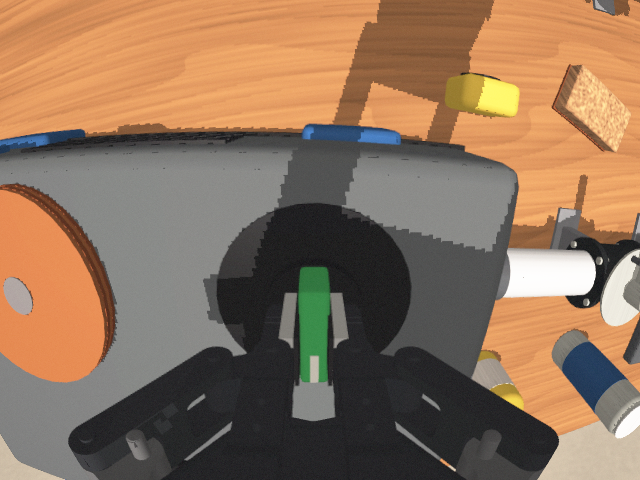

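The wing has turned with the gripper and sits unchanged in the jaws, so I carry on to about 76°.

```bash
python3 -m jog '1 0 0 0 0 0 8; 1 0 0 0 0 0 16; 1 0 0 0 0 0 24; 1 0 0 0 0 0 32; 1 0 0 0 0 0 39'; python3 -m jog '1 0 0 0 0 0 2; 1 0 0 0 0 0 2';  python3 - <<'E'
from h import *
plan()
print(get_state()["torque"])
p,d=capture("wrist");cv2.imwrite("pics/w10.png",p[:,:,::-1])
p,d=capture("scene");cv2.imwrite("pics/s10.png",p[:,:,::-1])
p,d=capture("top");cv2.imwrite("pics/t10.png",p[:,:,::-1])
E
```

```text
time: 9.35
ee_pos: [458.9, -158.0, 277.7]
ee_rot: [-0.003, 0.923, 0.384, 0.0]
contact_force: [-3.7, 13.7, 7.7]
grip_width: 0.127
time: 9.55
ee_pos: [459.0, -157.9, 277.7]
ee_rot: [-0.003, 0.929, 0.37, 0.0]
contact_force: [-4.1, 14.8, 8.4]
grip_width: 0.127
t 9.55 pos [ 459.  -157.9  277.7] a 43.42 F [-4.1 14.8  8.4] grip 0.127 q [-0.34  0.1   1.88  0.    1.16 -1.1 ]
[2.36517798 0.58759291 0.12075846]
```

View pics/w10.png

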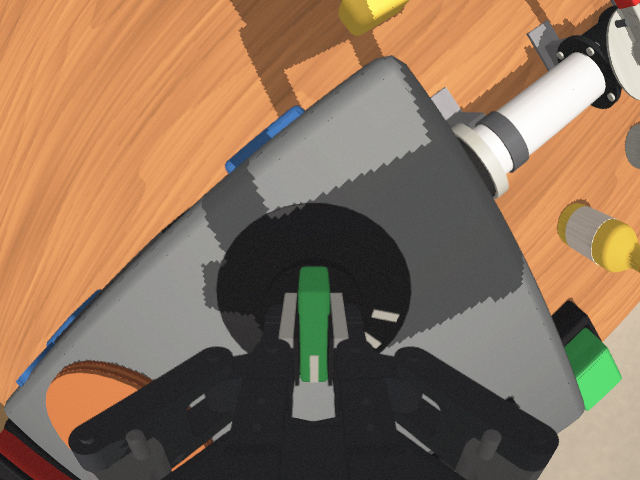

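View pics/s10.png

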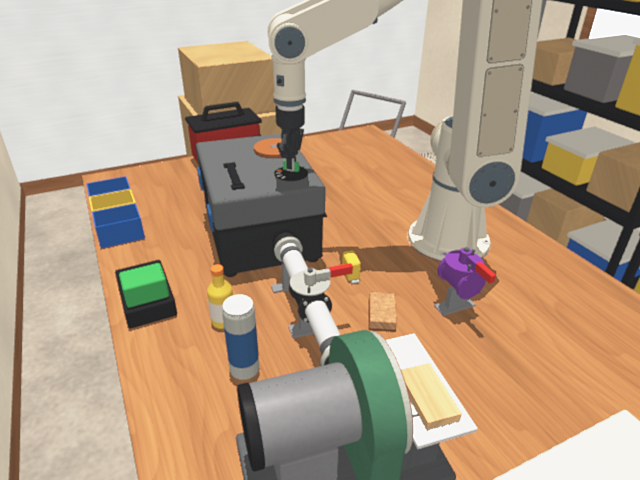

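View pics/t10.png

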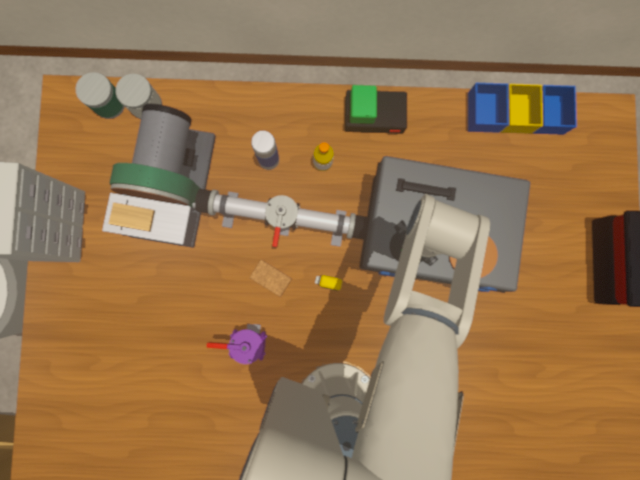

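The wing sits in the jaws exactly as before, after 76° (1.33 rad) of turn. In the top view the lever is square across at (276,237). I hold for the dwell, then check the lever angle and the side objects.

```bash
python3 -m jog '1 0 0 0 0 0 0; 1 0 0 0 0 0 0; 1 0 0 0 0 0 0; 1 0 0 0 0 0 0; 1 0 0 0 0 0 0';python3 -m jog '1 0 0 0 0 0 0; 1 0 0 0 0 0 0; 1 0 0 0 0 0 0'; python3 - <<'E'
from h import *
plan()
a=cv2.imread("pics/top0.png")[:,:,::-1];b=cv2.imread("pics/t10.png")[:,:,::-1]
for st,c,px in blobs(red(hsv("t",b)),15):
    if 230<c[0]<330 and c[1]<300:
        w=ray("top",px,174).mean(0);d=w[:2]-[556.5,175];print("grip",w.round(1),"angle",(np.degrees(np.arctan2(d[1],d[0]))%360-81.9).round(1),np.linalg.norm(d).round(1))
d=np.abs(a.astype(int)-b).sum(2)
for n,(x0,y0,x1,y1) in dict(block=(250,260,292,296),tape=(314,272,344,294),glue=(310,140,336,172),can=(250,128,282,172),offcut=(105,200,160,232)).items():print(n,(d[y0:y1,x0:x1]>90).mean().round(3))
E
```

```text
time: 10.2
ee_pos: [459.0, -157.9, 277.7]
ee_rot: [-0.003, 0.929, 0.371, 0.0]
contact_force: [-4.4, 15.0, 8.9]
grip_width: 0.127
time: 10.5
ee_pos: [459.0, -157.9, 277.7]
ee_rot: [-0.003, 0.929, 0.371, 0.0]
contact_force: [-3.4, 15.1, 8.0]
grip_width: 0.123
t 10.5 pos [ 459.  -157.9  277.7] a 43.5 F [-3.4 15.1  8. ] grip 0.123 q [-0.34  0.1   1.88  0.    1.16 -1.1 ]
grip [483.6 184.9 174. ] angle 90.4 73.6
block 0.0
tape 0.277
glue 0.0
can 0.0
offcut 0.0
```

The lever reads 90° and the dial is held steady. The tape measure region differs because the arm's shadow falls on it; I check its centroid and then hand in.

```bash
python3 - <<'E'
from h import *
for f in("top0","t10"):
    h=hsv("t",cv2.imread(f"pics/{f}.png")[:,:,::-1]);m=(h[...,0]>22)&(h[...,0]<34)&(h[...,1]>180)&(h[...,2]>60)
    print([c.round(1) for st,c,px in blobs(m) if 300<c[0]<350 and c[1]>260])
print(sign_off())
s=get_state();print(s["time"],s["ee_pos"],s["grip_width"])
E
```

```text
[array([330.4, 282.2])]
[array([330. , 282.2])]
the job is handed in; nothing more can be done
None
the job is handed in; nothing more can be done
```

The gate is shut and the dial is held at the third position. I handed the job in at about 10.5 s of the 54 s, with the gripper still holding the dial; no verdict was reported.

- **Gate:** I pushed the red lever round its arc with closed fingers until it met a hard stop at about 47 N. Afterwards the wrist view put it at 89.5° and the top view at 90.4°, so it is at the closed stop.
- **Dial:** I gripped the green wing and turned it 76° clockwise, which is 1.33 rad and above the 1.2 needed. I held it there for about 1 s before handing in. The wing did not slip in the jaws, the measured pose stayed steady and the opening stayed at about 0.125. The dial angle is inferred from the gripper's turn, because the arm hid the dial from the outside cameras.
- **Other things:** The sanding block, glue bottle, spray can and offcut showed no change in the top view. The tape measure's patch did differ, but only from the arm's shadow; its centre moved less than half a pixel. The disc stack was partly hidden by the arm at the end and not measured, but the arm never went near it.

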